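# Index the sample changer to the uncapped cup

## Task

The measuring head stands over the reference disc; next to be measured is the uncapped sample cup, in the nest beside it. With closed fingertips press the indexing plunger's thumb saddle fully down, and keeping it down swing the table one hole in the direction that brings the uncapped cup under the head, then let the plunger spring fully back up so that the table is locked in that hole. Do not touch, grip or unseat anything that stands on the table, never bring another sample under the head on the way, and leave the things beside the changer where they are.

Things in the scene. Friction and masses are not known exactly. Their poses are not given: they have to be found in the camera images.
- changer: Manual 8-place sample changer: round grey housing 272 mm across, fixed to the worktop. Origin on the table's vertical turning axis, at the worktop; z up; its x axis points from the axis straight away from the plunger's place at the start. The rim of its fixed steel index plate (top 34 mm up) has 8 holes at 120 mm radius, 45 degrees apart, joined by a narrow slot.
- table_top (a point): Centre of the turning table, a dark steel disc of 99 mm radius, top 46 mm up (hub in the middle 65 mm high). This frame turns with it and agrees with the changer's at the start. 8 collared nests (bore 41.6 mm, collar 7 mm high) have their centres at 72 mm radius at 22.5, 67.5, 112.5 ... degrees from x; the plunger is at 180 degrees.
- head_spot (a point): Point on the table's top (46 mm up) under the nose of the measuring head, fixed on the changer: 72 mm from the axis, at +22.5 degrees from the changer's x towards its y. The reference disc stands here at the start. The nose ends 90 mm up; head and its column (168 mm from the axis on the same bearing) reach up to 142 mm.
- table (a joint): Angle of the turning table, rad: 0 at the start (plunger locked in a hole), positive counter-clockwise from above; holes every 0.785 rad. Locked it has 0.007 rad of play and cannot be forced round; with the plunger pressed at least 9 mm it turns with about 1 N at the saddle, either way, and stays where it is left.
- plunger (a joint): How far the indexing plunger is pressed in, m: 0 fully up (locked, if in a hole), 0.012 at the bottom stop. Spring 4 N at first, 7 N at the bottom. The pin's nose is round: let go within 3 mm of a hole's centre it draws the table in and springs up; let go between holes it stays 9 mm down until the table is pushed on to a hole.
- saddle (a point): Centre of the pressing face of the plunger's black thumb saddle, on the table's rim 120 mm from the axis, 70 mm above the worktop when up; turns and sinks with the plunger. x points to the turning axis, y tangentially (clockwise), z up. Face 30 mm radially, open on both radial sides; horns at its tangential ends, 9 mm high, 40 mm apart inside, let a fingertip push the table round.
- open_cup_mid (a point): Centre, half-way up, of the uncapped sample cup: white, 39 mm in diameter, 26 mm high, no screw cap, its powder seen from above; the lowest of the cups. Stands loose in one of the two nests beside the head.
- capped_cup_mid (a point): Centre, half-way up, of the capped sample cup (39 mm in diameter, 32 mm high, light grey cap) in the other nest beside the head.
- open_cup: The uncapped cup; origin at the centre of its underside, z up.
- capped_cup: The capped cup beside the head; origin at the centre of its underside, z up.
- cup_a: Capped sample cup, 39 mm in diameter, 33 mm high, loose in a nest further round; origin at the centre of its underside. Leave alone.
- cup_b: Like cup_a, in another nest. Leave alone.
- cup_c: Like cup_a, in another nest. Leave alone.
- ref_disc: Metal reference disc, 40 mm in diameter, 12 mm thick, loose in the nest under the head at the start; origin at the centre of its underside. It rides away as the table turns.
- powder_jar: Screw-cap jar, 54 mm in diameter, 80 mm high, to the left of the changer; origin at the centre of its underside. Leave alone.
- tweezers: Steel tweezers, 123 mm long, lying at the changer's left front; origin under its middle. Leave alone.
- pencil: Pencil, 112 mm long, 7 mm thick, lying in front of the changer; origin under its middle. Leave alone.
Things that resemble listed ones, but are neither listed nor needed, are in the scene too. What is shaped like the open_cup but green is not meant. Leave any purple look-alike of the capped_cup alone.

How it is judged:
By the outcome, as a careful person would: the job done as asked, in the order asked, and still so for the second after the job is handed in, with the robot touching nothing.
It also fails if it takes over 35 s, if anything falls off the work surface, if the arm or the gripper's body presses on something with over 40 N, if the wrist force passes 120 N, or if a joint passes its speed limit or range.

## Robot

A 6-joint arm with a two-finger parallel gripper is mounted at the origin on a cart in front of the work surface, level with it; the furniture and walls round the work are solid. World frame = base frame: x ahead of the robot, y to its left, z up, the work surface at z = 0. Lengths are in m, angles in rad, forces in N, time in s.
With the tool pointing down it reaches from about 0.35 to 0.775 m from the base axis. Payload 5.5 kg.
Tool frame: the origin (TCP) lies on the centre line of the jaws, within the pads' length; the fingertips stand 11 mm ahead of it and the grasp point (between the pads) lies 8 mm behind it; z points along the fingers, y is the line along which they close (so a half turn about z gives the same grasp; the last joint's range is limited). The gripper opens to 85 mm and grips with 20 to 120 N. Pads are 22 mm wide; open, the fingers measure 114 mm over their backs; the gripper's body (76 mm by 85 mm) begins 54 mm behind the grasp point. The pads swing forward as they close: fully open they stand 13 mm farther back than shut.
Start: joints at [1.004, 0.313, 0.046, 1.304, 0, 1.431], TCP at [0.238, 0.523, 0.242] pointing down, gripper open.
Joint ranges: [-2.76, 2.76], [-0.86, 1.69], [-1.03, 1.26], [-2.2, 2.34], [-1.47, 1.5], [-3.14, 3.14]. Speed limits (rad/s): [2.57, 2.57, 3.14, 3.14, 3.14, 3.14].

## Interface

Orientations are given as a 3x3 rotation matrix whose columns are the frame's x, y, z axes.
In Python, from cell import env gives the robot as it stands. The module is installed in compiled form; this text tells all that it offers.
- The arm moves only by the tool apply_moves, never from a script. Its argument "series" is a list of rows, each a list of 2 entries, a list of its own where there are three numbers: the shift along the tool's x, y, z in mm, then the turn about the tool's z in rad. A call has 1 to 12 rows; each row is the pose to reach, as a shift and turn from the pose commanded when the call began, along the tool's axes at that moment; what a row does not reach only later rows make up. A row lasts 1/8 s, in which the tool goes at most 62.5 mm and 10.7 degrees, less where a joint would pass 70% of its speed; a pose out of reach is approached as far as the arm can. A call with a gripper value outside its range is refused whole. "claw" is the opening, from 0 (shut) to 1 (fully open), set as the call begins (left out, the last holds). The fingers move at their own pace and stop on an object; "force" is the grip in N (left out, the last holds). Time passes only in rows, so rows that repeat a pose let the fingers close. It gives the time, the measured TCP pose, the force, the opening and the grip force at its end, in the units of the state.
- env.state(): the state, without advancing time (a new reading comes with each control period).
- env.capture(name): name is "scene" or "top" or "wrist"; returns a dict with "pixels" (420x560x3 uint8, red, green, blue), "mtx" (3x3 intrinsics, pixels), "origin" and "attitude" of the camera in the world; the wrist camera has in their place "tool_from_camera" (4x4, takes a point from camera to tool coordinates, whose origin is the TCP and whose axes are the flange's). Camera axes: x right, y down, z forward; pixel columns grow to the right and rows downward; lengths in m; the calibration is good to about 2 mm. The wrist camera is an equidistant fisheye: a pixel r from the principal point sees the ray r / f radians off the axis. A picture is of the moment at which its call begins: read the wrist's pose just before it. There is no depth.
- env.job_done(): hands the job in; it is judged then, once.
Trained networks look in the newest picture that a camera, given by its name, has taken for a name from the list of things; names that differ only in an ending like _2 or _b are one class to them, and where a whole thing is asked for, a point or a joint stands for the part that bears it (a point fixed in the world has none). Each returns a list of dicts, best first, with "score" (0 to 1); they miss things now and then, are a little off and sometimes report something else, mostly with a low value. They report only what shows in the picture. A call takes as long as a camera call. They do not tell look-alikes from the thing itself.
- env.regions_of(camera, target): "pixels" (420x560 bool, what is visible of it) and "point" ([column, row] in pixels, amid what is visible of it).
- env.place_of(camera, target): "point" ([column, row] in pixels: a listed point, or the origin of a listed thing).
The state is a dict: "time_s": time; "qpos": joint angles; "qvel": joint speeds; "joint_efforts": joint torques, N m; "tcp_pos": TCP position; "ee_rot": TCP orientation; "force": force on the tool from outside, world axes, zero at the start; "wrist_torque": the same for the moment, N m; "width": finger opening in m; "gripper_force": force on a finger pad.
Only numpy, scipy, OpenCV 4.12 (cv2) and the standard library are available. Lean on these libraries where they do the work, as an engineer would, in place of code of your own. Each camera call takes 0.05 s, during which the arm holds its last target. There are 200 camera calls.

## Working session

There is one attempt and no reset: what is moved stays moved. The work goes in short steps, Python scripts to look and compute and a tool call to move; the robot and the scene stay as the last step left them, time stands still between calls to the robot, and variables do not carry over. Pictures are saved under pics/ and viewed, at most 10 in all, crops included, and the job is handed in when it is done.

Besides the shell and the picture viewer there is one more tool, called after "Request:" as name(argument=value, ...) on one line, values as JSON. apply_moves: Moves the arm, as the interface text tells. Its arguments: {"type":"object","properties":{"series":{"type":"array","items":{"type":"array"}},"claw":{"type":"number"},"force":{"type":"number"}},"required":["series"]}

```bash
mkdir -p pics; cat > h.py <<'E'
import numpy as np, cv2
from cell import env
def ray(c,p):
    d=np.linalg.inv(c["mtx"])@np.array([p[0],p[1],1.]); return np.array(c["origin"]),np.array(c["attitude"])@d
def atz(c,p,z):
    o,d=ray(c,p); return o+d*(z-o[2])/d[2]
def proj(c,P):
    q=np.array(c["attitude"]).T@(np.array(P)-np.array(c["origin"])); u=c["mtx"]@q; return u[:2]/u[2]
E
python3 - <<'E'
from h import *
s=env.state();print(s["time_s"],s["tcp_pos"],np.round(s["ee_rot"],3).tolist())
Z=dict(changer=0,table_top=.046,saddle=.07,head_spot=.046,open_cup_mid=.06,capped_cup_mid=.063,ref_disc=.046,cup_a=.046,powder_jar=0,tweezers=0,pencil=0)
for n in("scene","top"):
    c=env.capture(n);cv2.imwrite(f"pics/{n}.png",c["pixels"][:,:,::-1])
    for t,z in Z.items():
        for r in env.place_of(n,t)[:4]: print(n,t,np.round(r["point"]),round(r["score"],2),np.round(atz(c,r["point"],z),3))
E
```

```text
0.0 [0.23777557 0.52299609 0.24142354] [[-0.91, 0.414, -0.001], [0.414, 0.91, -0.002], [0.0, -0.002, -1.0]]
scene changer [306. 272.] 0.83 [0.562 0.256 0.   ]
scene changer [286. 231.] 0.48 [0.623 0.395 0.   ]
scene table_top [307. 253.] 0.89 [0.558 0.252 0.046]
scene saddle [273. 270.] 0.57 [0.459 0.222 0.07 ]
scene head_spot [317. 230.] 0.55 [0.626 0.299 0.046]
scene head_spot [253. 322.] 0.49 [0.374 0.16  0.046]
scene open_cup_mid [282. 226.] 0.74 [0.567 0.334 0.06 ]
scene open_cup_mid [263. 204.] 0.66 [0.59  0.429 0.06 ]
scene open_cup_mid [201. 266.] 0.41 [0.378 0.317 0.06 ]
scene capped_cup_mid [393. 221.] 0.75 [0.744 0.213 0.063]
scene capped_cup_mid [270. 248.] 0.67 [0.5   0.284 0.063]
scene capped_cup_mid [343. 232.] 0.54 [0.64  0.243 0.063]
scene ref_disc [314. 224.] 0.57 [0.635 0.32  0.046]
scene cup_a [350. 256.] 0.88 [0.613 0.195 0.046]
scene cup_a [332. 272.] 0.84 [0.555 0.181 0.046]
scene cup_a [272. 244.] 0.72 [0.526 0.314 0.046]
scene cup_a [202. 266.] 0.61 [0.389 0.334 0.046]
scene powder_jar [233. 233.] 0.59 [0.53  0.457 0.   ]
scene tweezers [200. 268.] 0.8 [0.412
[... 379 characters left out ...]
up_mid [297. 220.] 0.57 [0.57  0.327 0.06 ]
top capped_cup_mid [344. 183.] 0.75 [0.637 0.246 0.063]
top capped_cup_mid [331.  94.] 0.7 [0.796 0.269 0.063]
top capped_cup_mid [376. 229.] 0.39 [0.556 0.188 0.063]
top ref_disc [312. 190.] 0.48 [0.624 0.3   0.046]
top ref_disc [311. 190.] 0.47 [0.625 0.301 0.046]
top ref_disc [379. 230.] 0.26 [0.555 0.18  0.046]
top cup_a [376. 228.] 0.91 [0.559 0.185 0.046]
top cup_a [367. 198.] 0.79 [0.612 0.201 0.046]
top cup_a [307. 252.] 0.62 [0.515 0.308 0.046]
top powder_jar [223. 235.] 0.95 [0.544 0.461 0.   ]
top tweezers [258. 305.] 0.59 [0.414 0.394 0.   ]
top tweezers [338. 224.] 0.4 [0.567 0.246 0.   ]
top pencil [363. 314.] 0.71 [0.4   0.199 0.   ]
```

View pics/scene.png

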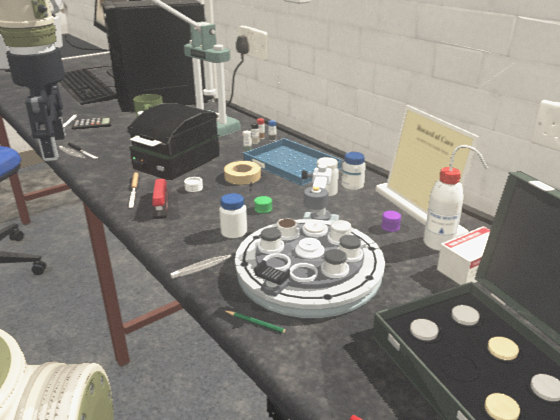

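View pics/top.png

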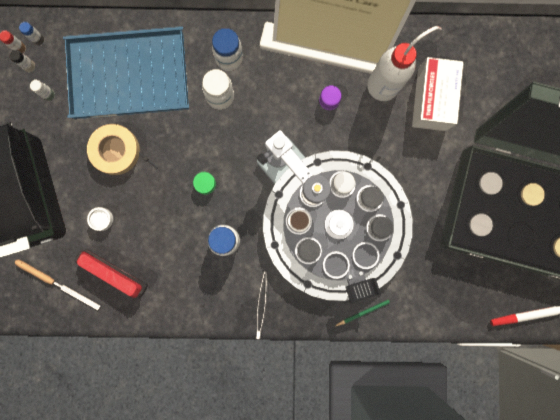

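The scene and top views agree. The axis is at about (0.560, 0.252) and the head bears about 38°. The uncapped cup with brown powder (top image 297,220) bears about 82°, so the table must go clockwise. The saddle (top image ~363,290) should be near (0.444, 0.220). I'll move above it with the fingers shut and look from there.

Request:
apply_moves(series=[[[-40,-24,0],-0.1],[[-85,-52,0],-0.2],[[-130,-80,0],-0.3],[[-175,-107,10],-0.4],[[-220,-134,25],-0.5],[[-260,-158,40],-0.6],[[-295,-179,60],-0.7],[[-313,-190,80],-0.7],[[-313,-190,80],-0.7],[[-313,-190,80],-0.7]], claw=0, force=20)

```text
time_s: 2.45
tcp_pos: [0.4443, 0.2213, 0.1628]
ee_rot: [[-0.963, -0.27, 0.0], [-0.27, 0.963, 0.0], [-0.0, 0.0, -1.0]]
force: [0.7, 0.9, 0.5]
width: -0.0
gripper_force: 0.0
```

```bash
cat >> h.py <<'E'
def wrist(c,s,p,z):
    K=c["mtx"];v=np.array([(p[0]-K[0,2])/K[0,0],(p[1]-K[1,2])/K[1,1]]);t=np.linalg.norm(v)
    d=np.array([*(v/t*np.sin(t)),np.cos(t)]);T=np.array(c["tool_from_camera"]);R=np.array(s["ee_rot"])
    d=R@T[:3,:3]@d;o=np.array(s["tcp_pos"])+R@T[:3,3]
    return o+d*(z-o[2])/d[2]
def look(tag,zs=.07):
    s=env.state();c=env.capture("wrist");cv2.imwrite(f"pics/{tag}.png",c["pixels"][:,:,::-1])
    R=np.array(s["ee_rot"]);print(s["time_s"],np.round(s["tcp_pos"],4),np.round(R,3).tolist(),s["width"],np.round(s["force"],2))
    for t,z in dict(saddle=zs,table_top=.046,open_cup_mid=.06,head_spot=.046,ref_disc=.046).items():
        for r in env.place_of("wrist",t)[:3]:
            P=wrist(c,s,r["point"],z);print(t,np.round(r["point"]),round(r["score"],2),np.round(P,4),"tool",np.round(1000*R.T@(P-s["tcp_pos"]),1))
E
python3 -c "
from h import *
look('w1')
for n in('scene','top'):
    c=env.capture(n);cv2.imwrite(f'pics/{n}2.png',c['pixels'][:,:,::-1])
    for r in env.place_of(n,'saddle')+env.regions_of(n,'saddle'):print(n,np.round(r['point']),round(r['score'],2),np.round(atz(c,r['point'],.07),4))"
```

```text
2.45 [0.4443 0.2213 0.1628] [[-0.963, -0.27, 0.0], [-0.27, 0.963, 0.0], [-0.0, 0.0, -1.0]] -1.3041219107044304e-05 [0.7  0.89 0.46]
saddle [267. 220.] 0.8 [0.4508 0.2124 0.07  ] tool [ -3.9 -10.4  92.8]
table_top [277. 335.] 0.76 [0.5656 0.2516 0.046 ] tool [-124.9   -3.7  116.9]
scene [273. 272.] 0.59 [0.4549 0.2155 0.07  ]
scene [271. 271.] 0.96 [0.4544 0.2202 0.07  ]
top [360. 287.] 0.9 [0.4559 0.2169 0.07  ]
top [299. 222.] 0.65 [0.5669 0.3232 0.07  ]
top [260. 309.] 0.51 [0.4158 0.3881 0.07  ]
top [359. 285.] 0.58 [0.4584 0.2188 0.07  ]
```

View pics/w1.png

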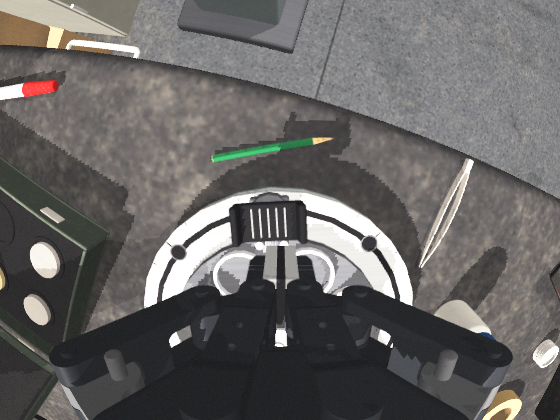

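The wrist picture shows the saddle centred at (268,223) with its horns at about 237 and 299. The fingertips are at (281,250), offset about 9 mm along tool y. Tweezers (445,210) and pencil (275,150) are clear. I'll correct and go lower.

Request:
apply_moves(series=[[[-2,-4,12],-0.02],[[-4,-9,25],-0.04],[[-4,-9,40],-0.04],[[-4,-9,50],-0.04],[[-4,-9,50],-0.04]])

```text
time_s: 3.68
tcp_pos: [0.4497, 0.2131, 0.111]
ee_rot: [[-0.951, -0.308, -0.002], [-0.308, 0.951, -0.001], [0.002, 0.0, -1.0]]
force: [-0.5, -0.6, -0.1]
width: -0.0001
gripper_force: 0.0
```

```bash
python3 -c "
from h import *
look('w2')
for r in env.regions_of('wrist','saddle')[:1]:
    m=r['pixels'];cv2.imwrite('pics/m2.png',m*255);ys,xs=m.nonzero();print(r['point'],xs.min(),xs.max(),ys.min(),ys.max())
cv2.imwrite('pics/w2c.png',cv2.resize(cv2.imread('pics/w2.png')[140:340,140:420],None,fx=2.8,fy=2.8))"
```

```text
3.675 [0.4497 0.2131 0.111 ] [[-0.951, -0.308, -0.002], [-0.308, 0.951, -0.001], [0.002, 0.0, -1.0]] -0.00011681647343775158 [-0.54 -0.58 -0.11]
saddle [280. 244.] 0.79 [0.4521 0.2131 0.07  ] tool [-2.4 -0.8 41. ]
[279.4, 236.5] 231 330 219 274[ WARN:0@1.517] global loadsave.cpp:1063 imwrite_ Unsupported depth image for selected encoder is fallbacked to CV_8U.
```

View pics/w2c.png

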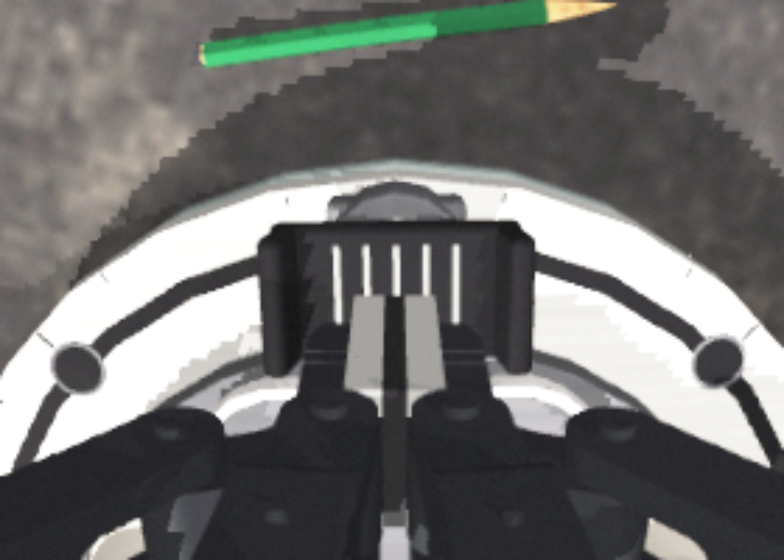

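The fingertips (crop 396,~340) lie centred between the horns (crop 268–528). The neighbouring holes show at crop (78,366) and (718,360). I'll use those to fix the axis and the target.

```bash
python3 -c "
from h import *
s=env.state();c=env.capture('wrist')
f=lambda x,y:wrist(c,s,(140+x/2.8,140+y/2.8),.034)
L,Rr=f(78,366),f(718,360);M=(L+Rr)/2;d=Rr-L;print(L,Rr,np.linalg.norm(d))
# chord of 90deg: axis = mid + perpendicular half chord (0.08485)
n=np.array([d[1],-d[0],0])/np.linalg.norm(d)
A=M+n*.08485;S=A-n*.12;R=np.array(s['ee_rot'])
print('axis',A,'bearing',np.degrees(np.arctan2(n[1],n[0])),'saddle',S,'tool',1000*R.T@(S-s['tcp_pos']),'target tool',1000*R.T@(Rr-s['tcp_pos']))
"
```

```text
[0.51532225 0.14508042 0.034     ] [0.46082111 0.30757545 0.034     ] 0.1713913850195771
axis [0.5685174  0.25330958 0.034     ] bearing 18.541552012106646 saddle [0.4547462 0.2151505 0.034    ] tool [-4.00734359  0.38984013 78.79951823] target tool [-38.27027555  86.44403223  78.84113514]
```

Request:
apply_moves(series=[[[-3,0,12],-0.01],[[-3,0,24],-0.01],[[-3,0,30],-0.01],[[-3,0,35],-0.01],[[-3,0,39],-0.01],[[-3,0,42],-0.01],[[-3,0,43],-0.01],[[-3,0,43],-0.01]])

```text
time_s: 5.08
tcp_pos: [0.4527, 0.214, 0.0694]
ee_rot: [[-0.948, -0.318, -0.001], [-0.318, 0.948, -0.0], [0.001, -0.0, -1.0]]
force: [-4.4, -0.7, 6.2]
width: -0.0004
gripper_force: 3.1
```

Request:
apply_moves(series=[[[0,0,1],0],[[0,0,2],0],[[0,0,2],0]])

```text
time_s: 5.45
tcp_pos: [0.4528, 0.2141, 0.0689]
ee_rot: [[-0.948, -0.318, -0.0], [-0.318, 0.948, -0.0], [0.0, -0.0, -1.0]]
force: [-8.4, -2.9, 16.7]
width: -0.0004
gripper_force: 9.0
```

Bottomed on the stop at 16.7 N. I'll swing clockwise along the arc to 40°, keeping the saddle down.

Request:
apply_moves(series=[[[-0.3,8.2,0],0.07],[[-1.1,16.4,0],0.14],[[-2.6,24.5,0],0.209],[[-4.6,32.5,0],0.279],[[-7.1,40.4,0],0.349],[[-10.2,48,0],0.419],[[-13.8,55.4,0],0.489],[[-17.9,62.5,0],0.559],[[-22.5,69.4,0],0.628],[[-27.6,75.8,0],0.698],[[-27.6,75.8,0],0.698],[[-27.6,75.8,0],0.698]])

```text
time_s: 6.95
tcp_pos: [0.4553, 0.2969, 0.069]
ee_rot: [[-0.931, 0.365, 0.0], [0.365, 0.931, 0.004], [0.001, 0.004, -1.0]]
force: [-7.3, 2.5, 13.0]
width: 0.0
gripper_force: 6.4
```

```bash
python3 -c "
from h import *
look('w3',.058)
c=env.capture('top');cv2.imwrite('pics/top3.png',c['pixels'][:,:,::-1])
a=cv2.resize(cv2.imread('pics/w3.png')[140:340,140:420],None,fx=2.8,fy=2.8);cv2.imwrite('pics/w3c.png',a)"
```

```text
6.95 [0.4553 0.2969 0.069 ] [[-0.931, 0.365, 0.0], [0.365, 0.931, 0.004], [0.001, 0.004, -1.0]] 3.8023408050839347e-06 [-7.32  2.52 13.01]
open_cup_mid [545. 320.] 0.6 [0.576  0.4523 0.06  ] tool [-55.7 188.7   9.7]
```

View pics/w3c.png

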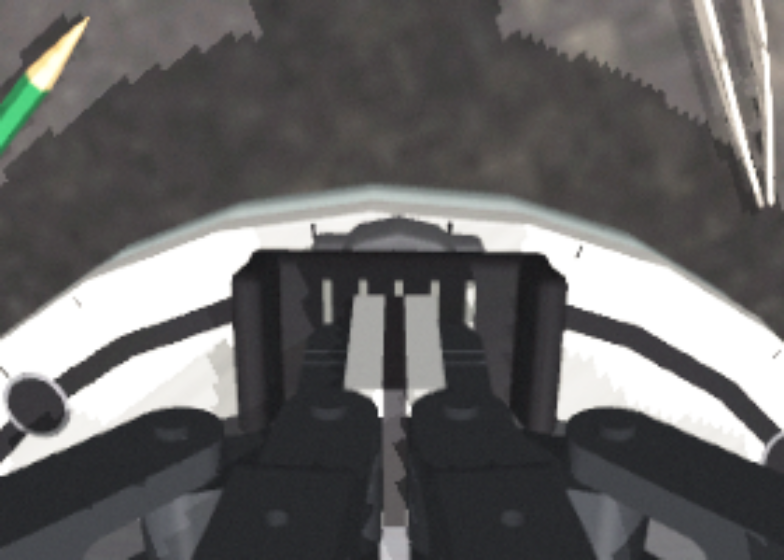

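The middle stripe (399) is still under the finger gap (396), so the saddle was carried without slip and is about 4.6° short by the chord travelled. I'll finish the swing and check that the holes either side are symmetric.

Request:
apply_moves(series=[[[0,3,0],0.025],[[-0.2,6,0],0.05],[[-0.4,9.5,0],0.08],[[-0.4,9.5,0],0.08],[[-0.4,9.5,0],0.08]])

```text
time_s: 7.92
tcp_pos: [0.4593, 0.3056, 0.069]
ee_rot: [[-0.899, 0.438, 0.001], [0.438, 0.899, 0.005], [0.001, 0.004, -1.0]]
force: [-6.0, 3.9, 12.2]
width: 0.0
gripper_force: 6.0
```

```bash
python3 -c "
from h import *
look('w4',.058)
a=cv2.resize(cv2.imread('pics/w4.png')[140:340,120:440],None,fx=2.5,fy=2.5);cv2.imwrite('pics/w4c.png',a)"
```

```text
7.925 [0.4593 0.3056 0.069 ] [[-0.899, 0.438, 0.001], [0.438, 0.899, 0.005], [0.001, 0.004, -1.0]] 1.4389408115948336e-05 [-5.98  3.88 12.23]
open_cup_mid [550. 303.] 0.7 [0.5782 0.4564 0.06  ] tool [-40.9 187.6   9.7]
```

View pics/w4c.png

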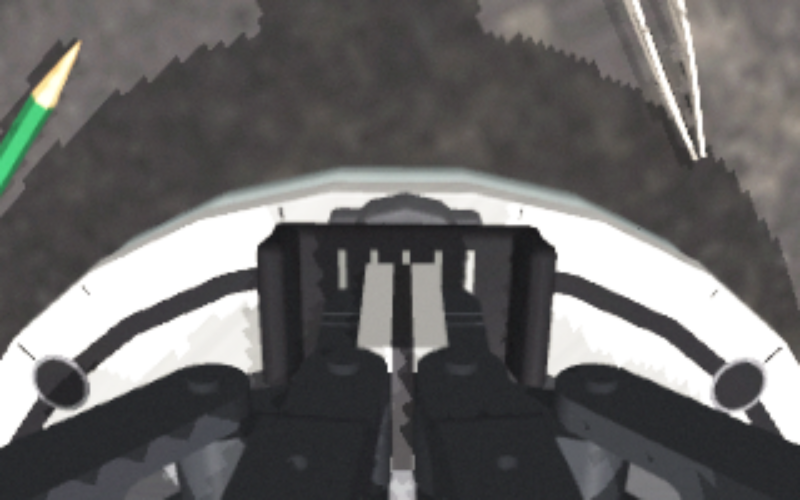

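The holes at (62,382) and (738,383) are symmetric about 400, and the saddle centre is at about 405, so the plunger is over its hole within about 1 mm. I'll release it slowly straight up.

Request:
apply_moves(series=[[[0,0,-2],0],[[0,0,-4],0],[[0,0,-7],0],[[0,0,-10],0],[[0,0,-13],0],[[0,0,-16],0],[[0,0,-24],0],[[0,0,-44],0],[[0,0,-80],0],[[0,0,-110],0],[[0,0,-110],0],[[0,0,-110],0]])

```text
time_s: 9.72
tcp_pos: [0.4593, 0.3033, 0.1769]
ee_rot: [[-0.898, 0.439, -0.0], [0.439, 0.898, -0.0], [0.0, -0.0, -1.0]]
force: [-0.5, 0.3, -0.3]
width: 0.0001
gripper_force: 0.0
```

```bash
python3 -c "
from h import *
look('w5')
for n in('top','scene'):
    c=env.capture(n)
    for t,z in dict(saddle=.07,open_cup_mid=.06,capped_cup_mid=.063,tweezers=0,pencil=0).items():
        for r in env.place_of(n,t)[:2]:print(n,t,np.round(r['point']),round(r['score'],2),np.round(atz(c,r['point'],z),3))
    cv2.imwrite(f'pics/{n}5.png',cv2.resize(c['pixels'][120:320,200:440,::-1],None,fx=2.5,fy=2.5))
a,b=cv2.imread('pics/top5.png'),cv2.imread('pics/scene5.png')
cv2.imwrite('pics/c5.png',cv2.resize(np.hstack([a,b]),(800,333)))"
```

```text
9.725 [0.4593 0.3033 0.1769] [[-0.898, 0.439, -0.0], [0.439, 0.898, -0.0], [0.0, -0.0, -1.0]] 5.4167266618947065e-05 [-0.51  0.29 -0.35]
saddle [281. 206.] 0.93 [0.4572 0.3042 0.07  ] tool [  2.2   0.  106.9]
table_top [279. 321.] 0.7 [0.5657 0.2499 0.046 ] tool [-119.1   -1.2  130.9]
open_cup_mid [495. 260.] 0.56 [0.6015 0.4697 0.06  ] tool [-54.7 212.1 116.8]
head_spot [168. 187.] 0.26 [0.4051 0.2216 0.046 ] tool [ 12.7 -97.1 130.9]
top open_cup_mid [204. 185.] 0.64 [0.63  0.491 0.06 ]
top open_cup_mid [310. 192.] 0.54 [0.619 0.305 0.06 ]
top capped_cup_mid [371. 198.] 0.83 [0.61  0.197 0.063]
top capped_cup_mid [328.  94.] 0.72 [0.796 0.275 0.063]
top tweezers [260. 304.] 0.42 [0.416 0.39  0.   ]
scene saddle [245. 246.] 0.94 [0.463 0.311 0.07 ]
scene saddle [308. 249.] 0.59 [0.546 0.233 0.07 ]
scene open_cup_mid [310. 223.] 0.88 [0.617 0.312 0.06 ]
scene open_cup_mid [339. 235.] 0.64 [0.631 0.245 0.06 ]
scene capped_cup_mid [351. 247.] 0.79 [0.615 0.199 0.063]
scene capped_cup_mid [391. 222.] 0.63 [0.738 0.213 0.063]
scene tweezers [203. 266.] 0.81 [0.42  0.391 0.   ]
scene pencil [253. 324.] 0.5 [0.401 0.2   0.   ]
```

View pics/w5.png

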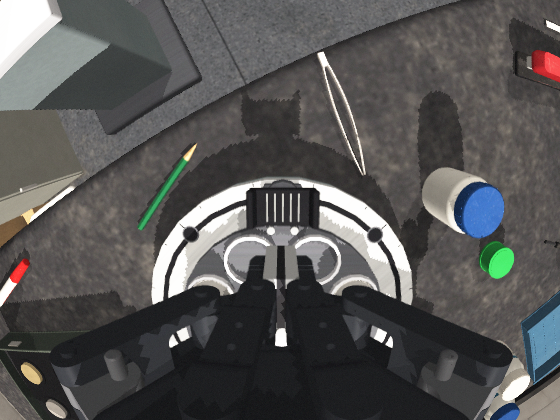

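View pics/c5.png

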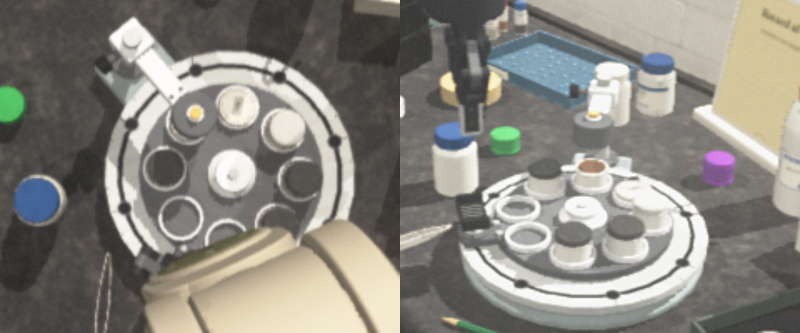

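The cup with brown powder now sits under the head, the reference disc has moved on to the next nest, and the capped cup has moved farther away. The saddle (283) is centred between the holes at 190 and 375. Its apparent size and its scene/wrist agreement match the up position at the start, so the plunger is up and locked.

```bash
python3 -c "
from cell import env
print(env.job_done())"
```

```text
the job is handed in; nothing more can be done
None
```

I swung the table one hole clockwise with the saddle held fully down. The uncapped cup is now under the head and the camera views show the plunger sprung back up in its hole; the job is handed in at about 10 s of the 35 s allowed.

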